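# Hold the good moisture reader over the grow block

## Robot

A 6-joint arm with a two-finger parallel gripper is mounted at the origin on the work surface. World frame = base frame: x ahead of the robot, y to its left, z up, the work surface at z = 0. Lengths are in m, angles in rad, forces in N, time in s.
With the tool pointing down it reaches from about 0.425 to 0.925 m from the base axis. Payload 12.5 kg.
Tool frame: the origin (TCP) lies between the finger pads; the fingertips stand 11 mm ahead of it and the grasp point (between the pads) lies 8 mm behind it (r.tip_reach is the distance from the TCP to the fingertips, in m); x points along the fingers, y is the direction in which the jaws open and shut, and the axes are right-handed (so a half turn about x gives the same grasp; the last joint's range is limited). The gripper opens to 85 mm and grips with 20 to 120 N. Pads are 22 mm wide; open, the fingers measure 114 mm over their backs; the gripper's body (76 mm by 85 mm) begins 54 mm behind the grasp point. The pads swing forward as they close: fully open they stand 13 mm farther back than shut.
Start: joints at [-1.367, 0.491, 1.559, -0, 1.092, -0.106], TCP at [0.191, -0.595, 0.242] pointing down, gripper open.
Joint ranges: [-3.1, 3.1], [-0.84, 2.19], [0.05, 2.79], [-1.13, 4.28], [0.06, 2.93], [-2.69, 2.69]. Speed limits (rad/s): [2.22, 2.22, 2.79, 3.14, 3.14, 3.14].

## Interface

Orientations are given as a rotation vector (axis times angle).
In Python, from plant import r gives the robot as it stands.
- The arm moves only by the shell command python3 -m pendant 'ROWS' [FORCE]. ROWS is JSON, a list of rows, each a list of 3 entries, a list of its own where there are three numbers: the finger opening in m, from 0 to 0.0854, then the shift along the world's x, y, z in m, then the turn, a rotation vector about the world's x, y, z in degrees. In form: [[grip, [x, y, z], [rx, ry, rz]], ...]. A call has exactly 10 rows; each row is the pose to reach, as a shift and turn from the pose commanded when the call began; what a row does not reach only later rows make up. A row lasts 1/10 s, in which the tool goes at most 50 mm and 8.59 degrees, less where a joint would pass 70% of its speed; a pose out of reach is approached as far as the arm can. A call with a gripper value outside its range is refused whole. The fingers move at their own pace and stop on an object; FORCE is the grip in N (left out, the last holds). Time passes only in rows, so rows that repeat a pose let the fingers close, or fill a call up. It gives the time, the measured TCP pose, the force and the opening at its end, in the units of the state.
- r.get_obs(): the state, without advancing time (a new reading comes with each control period).
- r.get_image(name): name is "scene" or "side" or "wrist"; returns the picture (480x640x3 uint8, red, green, blue); there is no depth.
- r.get_calibration(name): a dict with "fx", "fy", "cx", "cy" (pixels), "T" (4x4, takes a point from camera to world coordinates). Camera axes: x right, y down, z forward; pixel columns grow to the right and rows downward; lengths in m; the calibration is good to about 2 mm. The wrist camera is an equidistant fisheye: a pixel r from the principal point sees the ray r / f radians off the axis. A picture is of the moment at which its call begins: read the wrist's pose just before it. get_calibration takes no time and is no camera call; for the wrist camera it gives the pose at the moment of the call.
- r.close_job(): hands the job in, once; it reports no verdict.
The state is a dict: "time_s": time; "joints": joint angles; "qvel": joint speeds; "tau": joint torques, N m; "ee_pos": TCP position; "tool_rot": TCP orientation; "wrist_force": force on the tool from outside, world axes, zero at the start; "wrist_torque": the same for the moment, N m; "opening": finger opening in m.
Only numpy, scipy, OpenCV 4.12 (cv2) and the standard library are available. Lean on these libraries where they do the work, as an engineer would, in place of code of your own. Each camera call takes 0.05 s, during which the arm holds its last target. There are 200 camera calls.

## Task

Two contactless moisture readers are back from the calibration check. First set the rejected one, with the bar-shaped tag on top, down flat in the steel reject tray (do not drop it) and let it go; then pick up the passed one, with the round tag, carry it over the divider and finish while holding it, still and level, lens down, about 2 cm above the middle of the flat pale patch on the mushroom block, its long side along the block. Touch neither the block, its mushrooms nor the divider, and leave the other things on the table where they are.

Things in the scene. Friction and masses are not known exactly. Their poses are not given: they have to be found in the camera images.
- reader_round: Passed reader, loose, on the robot's right: grey base 96 x 60 x 30 mm (x, y, z) with a centred black grip block 70 x 36 mm (x, y) from 30 to 75 mm above the underside; 0.2 to 0.4 kg. On the grip's top lies a white round tag, 30 mm across. Lens in the underside. Origin: centre of the underside; x along the long side, z up. Grasp the grip block across y.
- reader_bar: The rejected moisture reader: same housing, sizes, mass and origin as the other one, but the white tag on its top is a narrow bar, 62 x 9 mm, lying along x. The two readers may stand in each other's place.
- tray: Steel reject tray, fixed, open on top, 140 x 140 mm outside and 30 mm high, walls and floor 5 mm thick. Origin: centre of its underside. On the robot's right, beyond the readers.
- block: Mushroom grow block, fixed: a brown-and-white log, 100 mm diameter, 240 mm long, in a low dark cradle on the robot's left, its axis 70 mm above the table. Origin: on the table under its middle; x along the log, z up. Mushrooms on top near both ends: caps up to 165 mm above the table, 70 mm or more from the middle along x.
- patch (a point): Middle of the flat, level, pale patch on top of the block, 110 mm along the log (x) and 56 mm across, 122 mm above the table. Its axes are the block's.
- divider: Fixed upright divider between the readers and the block: white panel in a green tube frame, 266 mm long (x), 150 mm high, 16 mm thick, with two 50 mm wide feet. Origin: on the table under its middle; x along it.
- bottle: Bystander: clear bottle, 60 mm diameter, 170 mm high, standing past the far end of the divider. Origin: centre of its underside.
- jar: Bystander: glass jar, 58 mm diameter, 80 mm high, between divider and block. Origin: centre of its underside.
- mushroom: Bystander: a picked mushroom standing on its stem, 54 mm across the cap, 54 mm high, between divider and block. Origin: centre of its underside.
- tape: Bystander: cardboard ring, 60 mm across, 22 mm high, lying near the divider on the readers' side. Origin: centre of its underside.

How it is judged:
By the outcome, as a careful person would: the job done as asked, in the order asked, and still so for the second after the job is handed in, while the arm keeps its last pose, push and grip.
It also fails if it takes over 67 s, if anything falls off the work surface, if the arm or the gripper's body presses on something with over 40 N, if the wrist force passes 120 N, or if a joint passes its speed limit or range.

## Working session

There is one attempt and no reset: what is moved stays moved. The work goes in short steps, Python scripts to look and compute and a shell command to move; the robot and the scene stay as the last step left them, time stands still between calls to the robot, and variables do not carry over. Pictures are saved under pics/ and viewed, about 8 in all and at most 12, crops included, and the job is handed in when it is done.

```bash
mkdir -p pics; ls; python3 - <<'E'
from plant import r
import cv2,numpy as np,json
for n in("scene","side","wrist"):
    c=r.get_calibration(n); im=r.get_image(n); cv2.imwrite(f"pics/{n}0.png",im[:,:,::-1]); print(n,{k:np.round(v,4).tolist() for k,v in c.items() if k in("fx","fy","cx","cy","T")})
o=r.get_obs(); print(o)
E
```

```text
pics
scene {'fx': 593.9803, 'fy': 593.9803, 'cx': 323.1857, 'cy': 228.38, 'T': [[0.094, 0.7665, -0.6353, 1.411], [0.9955, -0.0793, 0.0516, -0.0988], [-0.0108, -0.6373, -0.7705, 1.1635], [0.0, 0.0, 0.0, 1.0]]}
side {'fx': 620.0993, 'fy': 620.0993, 'cx': 329.9538, 'cy': 232.1442, 'T': [[-0.9963, -0.0653, 0.0559, 0.4785], [-0.086, 0.7573, -0.6473, 0.8278], [-0.0001, -0.6497, -0.7602, 1.1158], [0.0, 0.0, 0.0, 1.0]]}
wrist {'fx': 371.6483, 'fy': 371.6483, 'cx': 322.0903, 'cy': 238.7429, 'T': [[0.3044, -0.9062, -0.2935, 0.2654], [-0.9526, -0.29, -0.0924, -0.5701], [-0.0014, 0.3077, -0.9515, 0.3735], [0.0, 0.0, 0.0, 1.0]]}
{'time_s': 0.15, 'joints': array([-1.36663954e+00,  4.91416208e-01,  1.55930913e+00,  4.53059746e-06,
        1.09168945e+00, -1.05609661e-01]), 'qvel': array([-9.04685399e-04, -2.24520150e-03, -1.41443880e-03,  2.27834171e-04,
       -1.71640898e-03,  9.36126499e-05]), 'tau': array([ 1.15598461e-03, -6.18706727e+01, -2.61691242e+01, -1.21583721e-04,
        3.22304564e-03,  1.24749354e-05]), 'ee_pos': array([ 0.19050863, -0.59509872,  0.24186512]), 'tool_rot': array([ 2.05469473,  0.32166488, -2.05477059]), 'wrist_force': array([ 0.38776446, -0.09137709, -0.13745213]), 'wrist_torque': array([-0.02586764, -0.01992525,  0.03995758]), 'opening': 0.0855455493708125}
```

View pics/scene0.png

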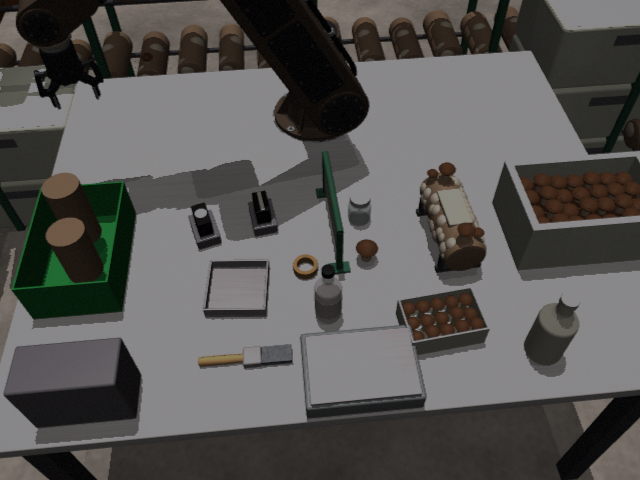

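View pics/side0.png

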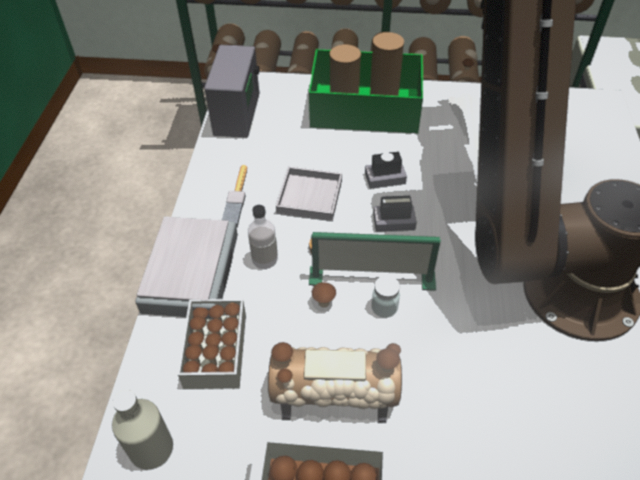

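View pics/wrist0.png

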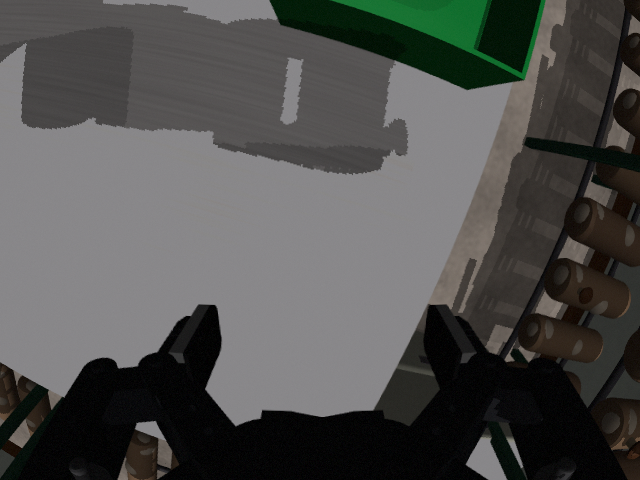

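Scene view: the bar reader is at about (262,207), the round one at (202,222), the tray at (238,288), the divider around (332,210) and the patch at (457,207). Side view: round tag (388,157), bar (396,199), tray (310,193), patch (335,365). The wrist camera sees none of them yet.

```bash
cat > h.py <<'E'
import cv2,numpy as np
from scipy.spatial.transform import Rotation as R
def ray(c,uv):
    u=np.atleast_2d(uv).astype(float)
    x=(u[:,0]-c["cx"])/c["fx"]; y=(u[:,1]-c["cy"])/c["fy"]
    T=np.array(c["T"])
    if c.get("fish"):
        t=np.hypot(x,y); s=np.where(t>1e-9,np.sin(t)/np.maximum(t,1e-9),1); d=np.c_[x*s,y*s,np.cos(t)]
    else: d=np.c_[x,y,np.ones(len(u))]
    d=d@T[:3,:3].T
    return T[:3,3],d/np.linalg.norm(d,axis=1,keepdims=True)
def plane(c,uv,z):
    o,d=ray(c,uv); return o+d*((z-o[2])/d[:,2])[:,None]
def tri(c1,u1,c2,u2):
    A=np.zeros((3,3));b=np.zeros(3);L=[]
    for c,u in((c1,u1),(c2,u2)):
        o,d=ray(c,u);d=d[0];P=np.eye(3)-np.outer(d,d);A+=P;b+=P@o;L.append((P,o))
    p=np.linalg.solve(A,b); return p,[round(1e3*np.linalg.norm(P@(p-o)),1) for P,o in L]
def blob(mask,roi,k=0):
    x0,y0,x1,y1=roi; m=np.zeros(mask.shape,np.uint8); m[y0:y1,x0:x1]=mask[y0:y1,x0:x1]
    cs,_=cv2.findContours(m,cv2.RETR_EXTERNAL,cv2.CHAIN_APPROX_NONE)
    c=max(cs,key=cv2.contourArea); M=cv2.moments(c); return np.array([M["m10"]/M["m00"],M["m01"]/M["m00"]]),c,cv2.contourArea(c)
def cal(r,n):
    c=dict(r.get_calibration(n)); c["fish"]=n=="wrist"; return c
E
python3 - <<'E'
from plant import r
from h import *
cs,cd=cal(r,"scene"),cal(r,"side")
S,D=cv2.imread("pics/scene0.png"),cv2.imread("pics/side0.png")
gs,gd=S.min(2),D.min(2)
rois={"round":((192,204,212,224),(378,150,399,166)),"bar":((252,190,272,222),(380,194,412,203)),"patch":((436,186,480,228),(300,345,370,382))}
for n,(a,b) in rois.items():
    out=[]
    for g,ro in((gs,a),(gd,b)):
        x0,y0,x1,y1=ro; t,_=cv2.threshold(g[y0:y1,x0:x1],0,255,cv2.THRESH_OTSU)
        p,c,A=blob((g>t).astype(np.uint8),ro); out.append(p); print(n,t,p.round(1),A,cv2.minAreaRect(c))
    print("  ",tri(cs,out[0],cd,out[1]))
# montage for viewing
def crop(I,x0,y0,x1,y1): return cv2.resize(I[y0:y1,x0:x1],(400,300),interpolation=cv2.INTER_CUBIC)
M=np.vstack([np.hstack([crop(S,180,180,300,270),crop(S,190,240,290,315)]),np.hstack([crop(D,350,140,450,215),crop(D,265,160,365,235)])])
cv2.imwrite("pics/m1.png",M)
E
```

```text
round 70.0 [203.1 211.5] 115.5 ((202.5, 211.5), (15.0, 17.0), 90.0)
round 135.0 [386.5 154.4] 117.0 ((388.0, 155.0), (10.0, 20.0), 90.0)
   (array([ 0.43819039, -0.31099072,  0.08489896]), [np.float64(0.5), np.float64(0.5)])
bar 34.0 [263.5 197.7] 130.5 ((261.5, 201.0), (22.0, 19.0), 90.0)
bar 110.0 [395.9 200.2] 50.0 ((396.0, 200.5), (3.0, 26.0), 90.0)
   (array([ 0.41079715, -0.16227506,  0.08436894]), [np.float64(2.4), np.float64(2.4)])
patch 90.0 [461.4 204.3] 1245.5 ((458.5, 206.49998474121094), (40.99999237060547, 40.99999237060547), 90.0)
patch 174.0 [335.6 360.6] 1880.5 ((334.5, 361.0), (32.0, 69.0), 90.0)
   (array([0.51842701, 0.29307356, 0.13441294]), [np.float64(5.0), np.float64(5.0)])
```

View pics/m1.png

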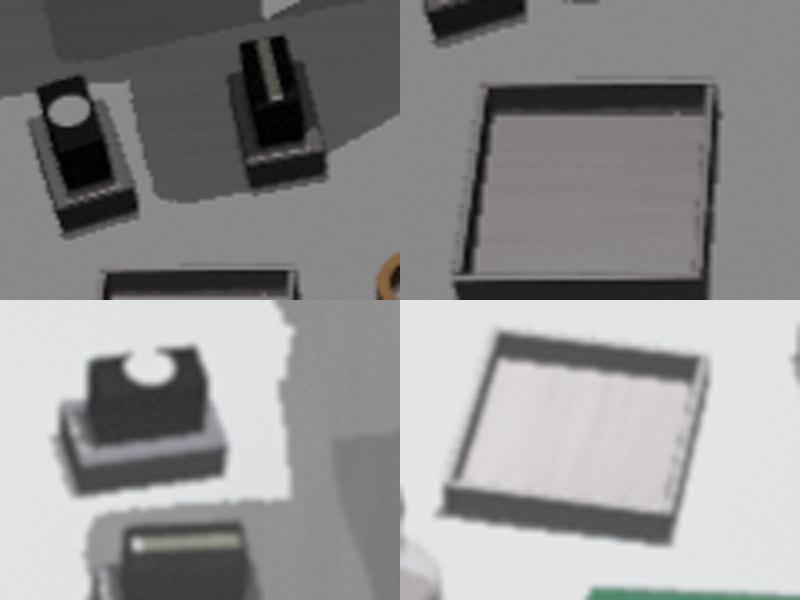

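The crops show the tags and the tray rim clearly. I'll triangulate the points I read off them: round tag scene (200.7,213) / side (387.2,156.8), plus the bar ends and rim corners.

```bash
python3 - <<'E'
from plant import r
from h import *
cs,cd=cal(r,"scene"),cal(r,"side")
P={"round":((200.7,213),(387.2,156.8)),"barfar0":((258.9,192.6),(409.8,200.3)),"barfar1":((263.1,210),(382.8,201.2)),
"t00":((211.2,261.2),(342,174.3)),"t01":((269,260.5),(333.8,213.8)),"t11":((267,309.5),(276.3,206.8)),"t10":((203.8,309.8),(289.3,168))}
q={}
for k,(a,b) in P.items():
    q[k],e=tri(cs,a,cd,b); print(k,q[k].round(4),e)
b=(q["barfar0"]+q["barfar1"])/2; d=q["barfar1"]-q["barfar0"]; print("bar",b,np.degrees(np.arctan2(d[1],d[0])),np.linalg.norm(d))
t=[q[k] for k in("t00","t01","t11","t10")]; print("tray",np.mean(t,0)); 
for i in range(4):
    d=t[(i+1)%4]-t[i]; print(np.linalg.norm(d).round(4),np.degrees(np.arctan2(d[1],d[0])).round(1))
# round base long edge: scene crop lower base corners (60,235),(137,210)->front edge ; left long edge (28,118)-(60,205)
S,D=cv2.imread("pics/scene0.png"),cv2.imread("pics/side0.png")
e=plane(cs,[(180+30/3.333,180+120/3.333),(180+60/3.333,180+207/3.333),(180+137/3.333,180+187/3.333)],0.03);print(e.round(4)); d=e[1]-e[0];print("round yaw",np.degrees(np.arctan2(d[1],d[0])),np.linalg.norm(d)); d=e[2]-e[1];print(np.degrees(np.arctan2(d[1],d[0])),np.linalg.norm(d))
o=r.get_obs(); print(R.from_rotvec(o["tool_rot"]).as_matrix().round(3))
def crop(I,x0,y0,x1,y1): return cv2.resize(I[y0:y1,x0:x1],(400,300),interpolation=cv2.INTER_CUBIC)
cv2.imwrite("pics/m2.png",np.vstack([np.hstack([crop(S,410,170,510,245),crop(D,285,325,385,400)]),np.hstack([crop(S,310,150,430,240),crop(D,280,215,440,335)])]))
E
```

```text
round [ 0.4346 -0.3176  0.0734] [np.float64(1.5), np.float64(1.5)]
barfar0 [ 0.3788 -0.175   0.0717] [np.float64(0.9), np.float64(0.9)]
barfar1 [ 0.4407 -0.1657  0.0736] [np.float64(1.5), np.float64(1.5)]
t00 [ 0.5448 -0.2977  0.0226] [np.float64(0.7), np.float64(0.7)]
t01 [ 0.5551 -0.1609  0.0222] [np.float64(0.6), np.float64(0.6)]
t11 [ 0.6938 -0.1698  0.025 ] [np.float64(0.0), np.float64(0.0)]
t10 [ 0.6798 -0.3104  0.0221] [np.float64(1.4), np.float64(1.4)]
bar [ 0.40975674 -0.17033835  0.07263223] 8.563664688551869 0.0626353768564458
tray [ 0.61837394 -0.23469876  0.02297166]
0.1372 85.7
0.139 -3.6
0.1413 -95.7
0.1356 174.6
[[ 0.401  -0.3566  0.03  ]
 [ 0.4881 -0.3305  0.03  ]
 [ 0.475  -0.2746  0.03  ]]
round yaw 16.650249536441247 0.09098065359200211
103.2080090820812 0.05737982506150721
[[-0.     0.305 -0.952]
 [ 0.001 -0.952 -0.305]
 [-1.    -0.001 -0.   ]]
```

View pics/m2.png

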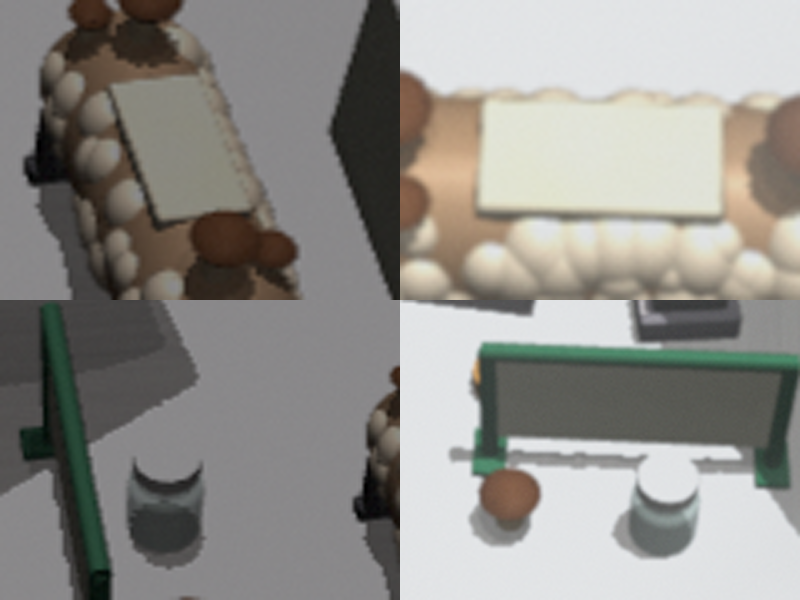

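Heights check out (tags at 0.073 against 0.075) and the sizes match (bar 62.6 mm, tray about 138 mm). Next I'll compute the patch and the divider top.

```bash
python3 - <<'E'
from plant import r
from h import *
cs,cd=cal(r,"scene"),cal(r,"side")
A=lambda x,y:(410+x/4,170+y/4); B=lambda x,y:(285+(x-400)/4,325+y/4)
P={"00":(A(110,89),B(722,98)),"01":(A(195,76),B(722,215)),"11":(A(252,208),B(478,211)),"10":(A(157,222),B(482,98)),
"dn":((325,151.5),(438.8,238.2)),"df":((340,232.5),(314,233))}
q={}
for k,(a,b) in P.items():
    q[k],e=tri(cs,a,cd,b); print(k,q[k].round(4),e)
t=[q[k] for k in("00","01","11","10")]; print("patch",np.mean(t,0))
for i in range(4):
    d=t[(i+1)%4]-t[i]; print(np.linalg.norm(d).round(4),np.degrees(np.arctan2(d[1],d[0])).round(1))
E
python3 -m pendant '[[0.0854,[0.01,0.02,0],[0,0,-1]],[0.0854,[0.03,0.06,0],[0,0,-2]],[0.0854,[0.055,0.11,0],[0,0,-3]],[0.0854,[0.075,0.15,0],[0,0,-4]],[0.0854,[0.095,0.19,0],[0,0,-5]],[0.0854,[0.115,0.23,0],[0,0,-6]],[0.0854,[0.135,0.27,0],[0,0,-7]],[0.0854,[0.155,0.31,0],[0,0,-8]],[0.0854,[0.175,0.345,0],[0,0,-9]],[0.0854,[0.195,0.37,0],[0,0,-9]]]'
python3 -m pendant '[[0.0854,[0.015,0.03,0],[0,0,0]],[0.0854,[0.02,0.05,0],[0,0,0]],[0.0854,[0.024,0.055,-0.005],[0,0,0]],[0.0854,[0.024,0.055,-0.02],[0,0,0]],[0.0854,[0.024,0.055,-0.04],[0,0,0]],[0.0854,[0.024,0.055,-0.04],[0,0,0]],[0.0854,[0.024,0.055,-0.04],[0,0,0]],[0.0854,[0.024,0.055,-0.04],[0,0,0]],[0.0854,[0.024,0.055,-0.04],[0,0,0]],[0.0854,[0.024,0.055,-0.04],[0,0,0]]]'
python3 - <<'E'
from plant import r
import cv2,pickle
from h import cal
c=cal(r,"wrist"); im=r.get_image("wrist"); cv2.imwrite("pics/w1.png",im[:,:,::-1]); pickle.dump(c,open("w1.pkl","wb"))
E
```

```text
00 [0.464  0.2539 0.1181] [np.float64(1.2), np.float64(1.2)]
01 [0.4595 0.309  0.1161] [np.float64(1.2), np.float64(1.2)]
11 [0.5665 0.3165 0.1173] [np.float64(1.8), np.float64(1.8)]
10 [0.571  0.2601 0.1171] [np.float64(1.8), np.float64(1.8)]
dn [ 0.3264 -0.0022  0.1459] [np.float64(1.1), np.float64(1.1)]
df [0.5834 0.0049 0.1422] [np.float64(1.1), np.float64(1.1)]
patch [0.51524544 0.28487123 0.11718073]
0.0554 94.7
0.1073 4.0
0.0566 -85.4
0.1072 -176.7
time_s: 1.15
ee_pos: [0.3859, -0.2231, 0.2425]
tool_rot: [2.142, 0.164, -2.142]
wrist_force: [-0.8, -0.4, -0.3]
opening: 0.0854
time_s: 2.15
ee_pos: [0.4097, -0.1705, 0.2028]
tool_rot: [2.143, 0.163, -2.141]
wrist_force: [0.3, -0.1, -0.1]
opening: 0.0853
```

View pics/w1.png

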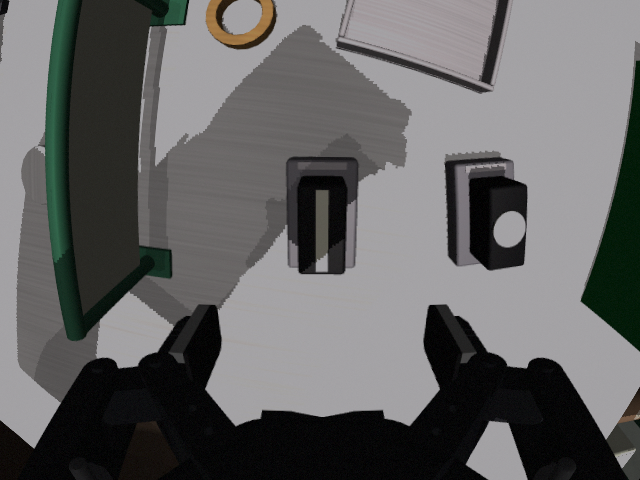

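Wrist view: the bar tag runs from (322,190) to (322,272), upright between the fingers. The round tag is at (509,229), and the tray is at top right.

```bash
cat > bar.py <<'E'
import pickle,sys
from h import *
c=pickle.load(open("w1.pkl","rb")); I=cv2.imread("pics/w1.png"); g=I.min(2)
_,ct,A=blob((g>75).astype(np.uint8),(304,186,340,274)); 
rc=cv2.minAreaRect(ct); bp=cv2.boxPoints(rc); w=plane(c,bp,.075); print("bar",rc,plane(c,rc[0],.075)); e=np.linalg.norm(np.diff(np.vstack([w,w[:1]]),axis=0),axis=1); i=e.argmax(); d=(np.vstack([w,w[:1]])[i+1]-w[i]); print(e,np.degrees(np.arctan2(d[1],d[0]))%180, w.mean(0))
p,ct,A=blob((g>140).astype(np.uint8),(488,205,530,252)); q=plane(c,ct[:,0],.075); print("round",p,plane(c,p,.075),np.ptp(q,axis=0)); 
# two-view height check: scene ray + wrist ray
from plant import r
cs=cal(r,"scene"); cd=cal(r,"side")
print("h",tri(cs,(200.7,213),c,p),tri(cd,(387.2,156.8),c,p),tri(cs,(261,201.3),c,rc[0]))
# round base outline: far base edge and left edge
e=plane(c,[(447,165),(456,264)],.030); d=e[0]-e[1]; print("round yaw left edge",np.degrees(np.arctan2(d[1],d[0])),np.linalg.norm(d))
e=plane(c,[(338,39),(493,90)],.030); d=e[1]-e[0]; print("tray near rim",e,np.degrees(np.arctan2(d[1],d[0]))+90,np.linalg.norm(d))
E
python3 bar.py
```

```text
bar ((321.0, 231.0), (80.0, 12.0), 90.0) [[ 0.41021374 -0.16848744  0.075     ]]
[0.00850327 0.06121364 0.0090864  0.06121686] 8.389647619250423 [ 0.40923326 -0.16863352  0.075     ]
round [509.12253695 228.69663383] [[ 0.43529563 -0.31603218  0.075     ]] [0.02920564 0.02909729 0.        ]
h (array([ 0.43458051, -0.3175986 ,  0.07427572]), [np.float64(1.1), np.float64(1.1)]) (array([ 0.43505316, -0.31774466,  0.07186467]), [np.float64(0.4), np.float64(0.4)]) (array([ 0.40990007, -0.16973442,  0.07383029]), [np.float64(1.2), np.float64(1.2)])
round yaw left edge 19.61294729821625 0.09208121137075694
tray near rim [[ 0.55832117 -0.15951871  0.03      ]
 [ 0.54515947 -0.29727392  0.03      ]] -5.457706583421015 0.1383825406952349
```

Bar reader: (0.4095,-0.169), yaw 8.4°. The tool is already at yaw 8.8°. Descend 155 mm, grip at 60 N, lift.

```bash
python3 -m pendant '[[0.0854,[0,0.001,-0.015],[0,0,0]],[0.0854,[0,0.001,-0.04],[0,0,0]],[0.0854,[0,0.001,-0.065],[0,0,0]],[0.0854,[0,0.001,-0.09],[0,0,0]],[0.0854,[0,0.001,-0.115],[0,0,0]],[0.0854,[0,0.001,-0.135],[0,0,0]],[0.0854,[0,0.001,-0.145],[0,0,0]],[0.0854,[0,0.001,-0.152],[0,0,0]],[0.0854,[0,0.001,-0.154],[0,0,0]],[0.0854,[0,0.001,-0.154],[0,0,0]]]' 60
python3 -m pendant '[[0.06,[0,0,0],[0,0,0]],[0.05,[0,0,0],[0,0,0]],[0.042,[0,0,0],[0,0,0]],[0.03,[0,0,0],[0,0,0]],[0.03,[0,0,0],[0,0,0]],[0.03,[0,0,0],[0,0,0]],[0.03,[0,0,0],[0,0,0]],[0.03,[0,0,0],[0,0,0]],[0.03,[0,0,0],[0,0,0]],[0.03,[0,0,0],[0,0,0]]]' 60
```

```text
time_s: 3.2
ee_pos: [0.4098, -0.1694, 0.0487]
tool_rot: [2.142, 0.163, -2.141]
wrist_force: [-0.2, 0.6, -0.1]
opening: 0.0852
time_s: 4.2
ee_pos: [0.4097, -0.1693, 0.0487]
tool_rot: [2.142, 0.163, -2.141]
wrist_force: [0.6, 0.2, 5.7]
opening: 0.0355
```

```bash
python3 -m pendant '[[0.03,[0,0,0.01],[0,0,0]],[0.03,[0,0,0.03],[0,0,0]],[0.03,[0,0,0.055],[0,0,0]],[0.03,[0,0,0.08],[0,0,0]],[0.03,[0,0,0.1],[0,0,0]],[0.03,[0.01,-0.003,0.11],[0,0,-1]],[0.03,[0.03,-0.009,0.11],[0,0,-2]],[0.03,[0.055,-0.017,0.11],[0,0,-4]],[0.03,[0.08,-0.025,0.11],[0,0,-6]],[0.03,[0.105,-0.033,0.11],[0,0,-8]]]'
python3 -m pendant '[[0.03,[0.025,-0.008,0],[0,0,-2]],[0.03,[0.05,-0.016,0],[0,0,-4]],[0.03,[0.075,-0.024,0],[0,0,-5]],[0.03,[0.095,-0.03,0],[0,0,-5.5]],[0.03,[0.105,-0.032,0],[0,0,-5.5]],[0.03,[0.105,-0.032,-0.01],[0,0,-5.5]],[0.03,[0.105,-0.032,-0.02],[0,0,-5.5]],[0.03,[0.105,-0.032,-0.025],[0,0,-5.5]],[0.03,[0.105,-0.032,-0.025],[0,0,-5.5]],[0.03,[0.105,-0.032,-0.025],[0,0,-5.5]]]'
python3 - <<'E'
from plant import r
import cv2,pickle
from h import cal
c=cal(r,"wrist"); im=r.get_image("wrist"); cv2.imwrite("pics/w2.png",im[:,:,::-1]); pickle.dump(c,open("w2.pkl","wb"))
E
```

```text
time_s: 5.2
ee_pos: [0.5152, -0.2023, 0.1589]
tool_rot: [2.215, 0.013, -2.216]
wrist_force: [0.9, 0.2, -3.5]
opening: 0.0358
time_s: 6.2
ee_pos: [0.6193, -0.2342, 0.1334]
tool_rot: [-2.179, 0.09, 2.179]
wrist_force: [-0.7, -0.9, -2.4]
opening: 0.0352
```

View pics/w2.png

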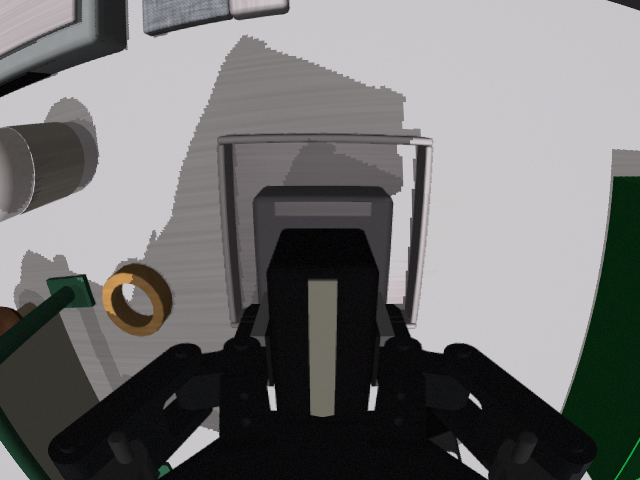

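Wrist view: the reader is held over the tray. Far rim corners are at (219,138) and (432,140), and the base's far edge runs from (256,190) to (391,190).

```bash
python3 - <<'E'
import pickle
from h import *
c=pickle.load(open("w2.pkl","rb"))
e=plane(c,[(219,138),(432,140),(233,326)],.030); print(e.round(4)); d=e[0]-e[1]; y=np.degrees(np.arctan2(d[1],d[0]))-90
m=(e[0]+e[1])/2; a=np.radians(y); print("tray yaw",y,np.linalg.norm(d)," centre",m-.07*np.array([np.cos(a),np.sin(a),0]))
b=plane(c,[(256,192),(391,192)],.1147); d=b[0]-b[1]; y=np.degrees(np.arctan2(d[1],d[0]))-90; a=np.radians(y); m=b.mean(0); print("reader yaw",y,np.linalg.norm(d),"centre",m-.048*np.array([np.cos(a),np.sin(a),0]))
E
```

```text
[[ 0.6949 -0.1731  0.03  ]
 [ 0.6825 -0.3094  0.03  ]
 [ 0.5588 -0.161   0.03  ]]
tray yaw -5.2310628364642895 0.13684614531772143  centre [ 0.61898346 -0.23489726  0.03      ]
reader yaw -4.765245911557116 0.056049621288891995 centre [ 0.62155071 -0.2339314   0.1147    ]
```

Reader and tray agree within 3 mm and 0.5°. Lower to just above the floor, then creep until contact.

```bash
python3 -m pendant '[[0.03,[-0.001,0,-0.01],[0,0,0]],[0.03,[-0.001,0,-0.025],[0,0,0]],[0.03,[-0.001,0,-0.04],[0,0,0]],[0.03,[-0.001,0,-0.055],[0,0,0]],[0.03,[-0.001,0,-0.065],[0,0,0]],[0.03,[-0.001,0,-0.071],[0,0,0]],[0.03,[-0.001,0,-0.074],[0,0,0]],[0.03,[-0.001,0,-0.076],[0,0,0]],[0.03,[-0.001,0,-0.077],[0,0,0]],[0.03,[-0.001,0,-0.077],[0,0,0]]]'
python3 -m pendant '[[0.03,[0,0,-0.0005],[0,0,0]],[0.03,[0,0,-0.0010],[0,0,0]],[0.03,[0,0,-0.0015],[0,0,0]],[0.03,[0,0,-0.0018],[0,0,0]],[0.03,[0,0,-0.0021],[0,0,0]],[0.03,[0,0,-0.0024],[0,0,0]],[0.03,[0,0,-0.0027],[0,0,0]],[0.03,[0,0,-0.0027],[0,0,0]],[0.03,[0,0,-0.0027],[0,0,0]],[0.03,[0,0,-0.0027],[0,0,0]]]'
```

```text
time_s: 7.25
ee_pos: [0.6187, -0.2343, 0.0567]
tool_rot: [-2.18, 0.091, 2.179]
wrist_force: [0.1, 0.9, -3.4]
opening: 0.0352
time_s: 8.25
ee_pos: [0.6186, -0.2342, 0.0538]
tool_rot: [-2.179, 0.09, 2.179]
wrist_force: [-3.0, 1.1, 1.2]
opening: 0.0358
```

The wrist force moved from -3.4 to +1.2 N, so the reader is on the tray floor. Open and retreat upward.

```bash
python3 -m pendant '[[0.03,[0,0,-0.0003],[0,0,0]],[0.034,[0,0,-0.0003],[0,0,0]],[0.038,[0,0,-0.0003],[0,0,0]],[0.044,[0,0,0],[0,0,0]],[0.055,[0,0,0],[0,0,0]],[0.07,[0,0,0],[0,0,0]],[0.0854,[0,0,0],[0,0,0]],[0.0854,[0,0,0],[0,0,0]],[0.0854,[0,0,0],[0,0,0]],[0.0854,[0,0,0],[0,0,0]]]'
python3 -m pendant '[[0.0854,[0,0,0.01],[0,0,0]],[0.0854,[0,0,0.03],[0,0,0]],[0.0854,[0,0,0.055],[0,0,0]],[0.0854,[0,0,0.085],[0,0,0]],[0.0854,[0,0,0.115],[0,0,0]],[0.0854,[0,0,0.14],[0,0,0]],[0.0854,[0,0,0.15],[0,0,0]],[0.0854,[0,0,0.15],[0,0,0]],[0.0854,[0,0,0.15],[0,0,0]],[0.0854,[0,0,0.15],[0,0,0]]]'
python3 - <<'E'
from plant import r
import cv2,pickle
from h import cal
c=cal(r,"wrist"); im=r.get_image("wrist"); cv2.imwrite("pics/w3.png",im[:,:,::-1]); pickle.dump(c,open("w3.pkl","wb"))
E
```

```text
time_s: 9.25
ee_pos: [0.6186, -0.2342, 0.0536]
tool_rot: [-2.179, 0.09, 2.179]
wrist_force: [-0.8, -0.2, 0.3]
opening: 0.0856
time_s: 10.25
ee_pos: [0.6181, -0.234, 0.2021]
tool_rot: [-2.176, 0.089, 2.181]
wrist_force: [-0.2, 0.2, 0.2]
opening: 0.0853
```

View pics/w3.png

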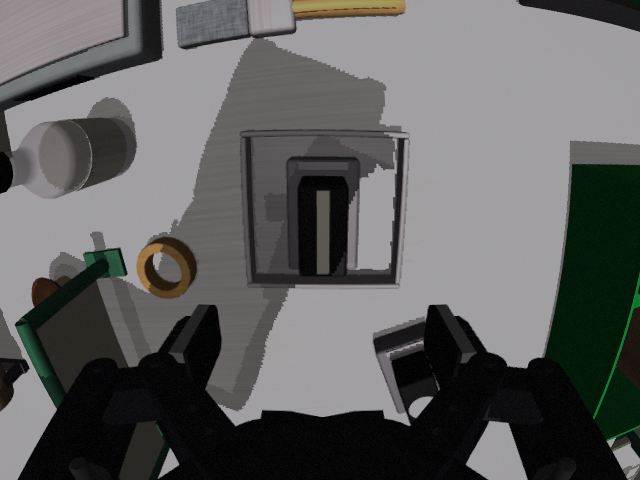

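The bar reader sits flat inside the tray. Go above the round one, turning +22°.

```bash
python3 -m pendant '[[0.0854,[-0.01,-0.005,0],[0,0,1]],[0.0854,[-0.03,-0.014,0],[0,0,4]],[0.0854,[-0.055,-0.025,0],[0,0,7]],[0.0854,[-0.085,-0.038,0],[0,0,11]],[0.0854,[-0.115,-0.052,0],[0,0,15]],[0.0854,[-0.145,-0.065,0],[0,0,19]],[0.0854,[-0.168,-0.076,0],[0,0,21]],[0.0854,[-0.18,-0.081,0],[0,0,22]],[0.0854,[-0.183,-0.0825,0],[0,0,22]],[0.0854,[-0.183,-0.0825,0],[0,0,22]]]'
python3 - <<'E'
from plant import r
import cv2,pickle,numpy as np
from h import *
o=r.get_obs(); c=cal(r,"wrist"); im=r.get_image("wrist")[:,:,::-1].copy(); cv2.imwrite("pics/w4.png",im); pickle.dump(c,open("w4.pkl","wb"))
M=R.from_rotvec(o["tool_rot"]).as_matrix(); print("pos",o["ee_pos"],"yaw",np.degrees(np.arctan2(M[1,1],M[0,1]))+90)
E
```

```text
time_s: 11.3
ee_pos: [0.4355, -0.3169, 0.2032]
tool_rot: [2.06, 0.312, -2.061]
wrist_force: [0.3, -0.3, 0.2]
opening: 0.0856
pos [ 0.43548361 -0.31689157  0.20324574] yaw 17.174959879018672
```

View pics/w4.png

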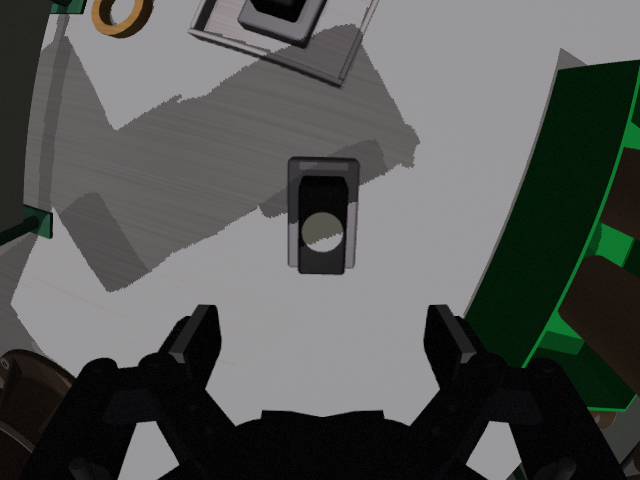

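The round reader is centred in the same way: tag at (322,232), edges upright. Descend, grip, lift.

```bash
python3 -m pendant '[[0.0854,[0,0.0005,-0.015],[0,0,0]],[0.0854,[0,0.0005,-0.04],[0,0,0]],[0.0854,[0,0.0005,-0.065],[0,0,0]],[0.0854,[0,0.0005,-0.09],[0,0,0]],[0.0854,[0,0.0005,-0.115],[0,0,0]],[0.0854,[0,0.0005,-0.135],[0,0,0]],[0.0854,[0,0.0005,-0.145],[0,0,0]],[0.0854,[0,0.0005,-0.152],[0,0,0]],[0.0854,[0,0.0005,-0.1545],[0,0,0]],[0.0854,[0,0.0005,-0.1545],[0,0,0]]]'
python3 -m pendant '[[0.06,[0,0,0],[0,0,0]],[0.05,[0,0,0],[0,0,0]],[0.042,[0,0,0],[0,0,0]],[0.03,[0,0,0],[0,0,0]],[0.03,[0,0,0],[0,0,0]],[0.03,[0,0,0],[0,0,0]],[0.03,[0,0,0],[0,0,0]],[0.03,[0,0,0],[0,0,0]],[0.03,[0,0,0],[0,0,0]],[0.03,[0,0,0],[0,0,0]]]' 60
python3 -m pendant '[[0.03,[0,0,0.01],[0,0,0]],[0.03,[0,0,0.03],[0,0,0]],[0.03,[0,0,0.055],[0,0,0]],[0.03,[0,0,0.085],[0,0,0]],[0.03,[0,0,0.115],[0,0,0]],[0.03,[0,0,0.145],[0,0,0]],[0.03,[0,0,0.175],[0,0,0]],[0.03,[0,0,0.195],[0,0,0]],[0.03,[0,0,0.205],[0,0,0]],[0.03,[0,0,0.205],[0,0,0]]]'
```

```text
time_s: 12.35
ee_pos: [0.4359, -0.3163, 0.0494]
tool_rot: [2.059, 0.312, -2.059]
wrist_force: [-0.3, 0.3, 0.5]
opening: 0.0854
time_s: 13.35
ee_pos: [0.4357, -0.3164, 0.0497]
tool_rot: [2.06, 0.311, -2.059]
wrist_force: [-0.7, 0.2, 6.1]
opening: 0.0351
time_s: 14.35
ee_pos: [0.4356, -0.3163, 0.2552]
tool_rot: [2.06, 0.311, -2.058]
wrist_force: [-0.1, -0.6, -3.8]
opening: 0.0354
```

```bash
python3 -m pendant '[[0.03,[0,0.01,0],[0,0,0]],[0.03,[0.002,0.03,0],[0,0,-1]],[0.03,[0.003,0.055,0],[0,0,-2]],[0.03,[0.005,0.085,0],[0,0,-3]],[0.03,[0.006,0.115,0],[0,0,-4]],[0.03,[0.008,0.145,0],[0,0,-5]],[0.03,[0.01,0.175,0],[0,0,-6]],[0.03,[0.011,0.205,0],[0,0,-7]],[0.03,[0.012,0.235,0],[0,0,-8]],[0.03,[0.013,0.265,0],[0,0,-9]]]'
python3 -m pendant '[[0.03,[0.001,0.03,0],[0,0,-1]],[0.03,[0.002,0.06,0],[0,0,-2]],[0.03,[0.003,0.09,0],[0,0,-3]],[0.03,[0.004,0.12,0],[0,0,-4]],[0.03,[0.005,0.15,0],[0,0,-4]],[0.03,[0.006,0.175,0],[0,0,-4]],[0.03,[0.007,0.195,0],[0,0,-4]],[0.03,[0.007,0.2,0],[0,0,-4]],[0.03,[0.007,0.2,0],[0,0,-4]],[0.03,[0.007,0.2,0],[0,0,-4]]]'
cat > snap.py <<'E'
import sys,pickle
from plant import r
from h import *
n=sys.argv[1]; o=r.get_obs(); c=cal(r,"wrist"); im=r.get_image("wrist")[:,:,::-1].copy(); cv2.imwrite(f"pics/{n}.png",im); pickle.dump(c,open(n+".pkl","wb"))
M=R.from_rotvec(o["tool_rot"]).as_matrix(); print("pos",o["ee_pos"].round(4),"yaw",np.degrees(np.arctan2(M[1,1],M[0,1]))+90,"x",M[:,0].round(4))
E
python3 snap.py w5
```

```text
time_s: 15.35
ee_pos: [0.4476, -0.0495, 0.2529]
tool_rot: [2.145, 0.155, -2.15]
wrist_force: [1.4, 0.6, -2.9]
opening: 0.0355
time_s: 16.35
ee_pos: [0.4552, 0.1483, 0.2536]
tool_rot: [2.182, 0.081, -2.185]
wrist_force: [-0.9, -0.1, -3.3]
opening: 0.0352
pos [0.4552 0.1483 0.2536] yaw 4.25113983320459 x [-1.2e-03 -5.0e-04 -1.0e+00]
```

View pics/w5.png

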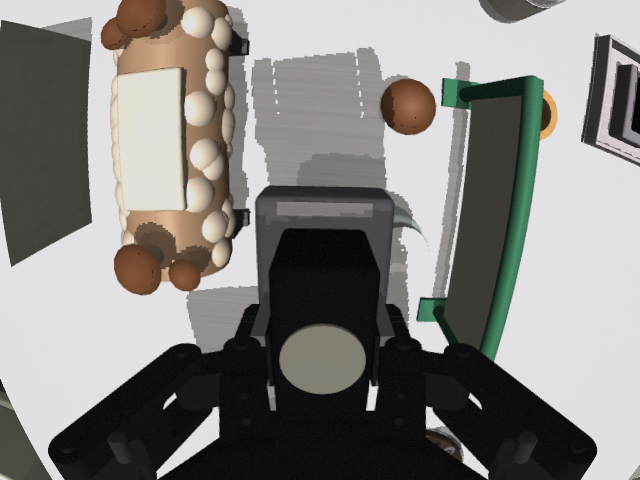

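Wrist view: the patch corners are at about (118,74), (182,68), (186,209), (123,211). The reader is held square. Take a second view 40 mm further left for the height.

```bash
python3 -m pendant '[[0.03,[0,0.01,0],[0,0,0]],[0.03,[0,0.02,0],[0,0,0]],[0.03,[0,0.03,0],[0,0,0]],[0.03,[0,0.04,0],[0,0,0]],[0.03,[0,0.05,0],[0,0,0]],[0.03,[0,0.05,0],[0,0,0]],[0.03,[0,0.05,0],[0,0,0]],[0.03,[0,0.05,0],[0,0,0]],[0.03,[0,0.05,0],[0,0,0]],[0.03,[0,0.05,0],[0,0,0]]]'
python3 snap.py w6
cat > patch.py <<'E'
import pickle
from h import *
Q=[];C=[]
def corners(I,roi):
    h=cv2.cvtColor(I,cv2.COLOR_BGR2HSV); m=((h[...,0]>18)&(h[...,0]<40)&(h[...,1]>15)&(h[...,1]<70)&(h[...,2]>190)).astype(np.uint8)
    m=cv2.morphologyEx(m,cv2.MORPH_OPEN,np.ones((9,9)))
    p,ct,A=blob(m,roi); hull=cv2.convexHull(ct)[:,0].astype(float)
    q=np.array([hull[np.argmax(hull@np.array(v))] for v in((-1,-1),(1,-1),(1,1),(-1,1))]); return q,A
I=cv2.imread("pics/w5.png"); print(cv2.cvtColor(I,cv2.COLOR_BGR2HSV)[140,150])
for n,roi in(("w5",(95,40,215,240)),("w6",(95,40,330,260))):
    q,A=corners(cv2.imread(f"pics/{n}.png"),roi); c=pickle.load(open(n+".pkl","rb")); Q.append(q);C.append(c)
    w=plane(c,q,.122); print(n,A,q.tolist(),"\n",w.round(4).tolist(),w.mean(0).round(4))
    for i in range(4):
        d=w[(i+1)%4]-w[i]; print("  ",np.linalg.norm(d[:2]).round(4),np.degrees(np.arctan2(d[1],d[0])).round(1))
for i in range(4): print(tri(C[0],Q[0][i],C[1],Q[1][i]))
E
python3 patch.py
```

```text
time_s: 17.4
ee_pos: [0.4556, 0.1985, 0.2542]
tool_rot: [2.184, 0.08, -2.184]
wrist_force: [0.1, -0.7, -3.6]
opening: 0.0356
pos [0.4556 0.1985 0.2542] yaw 4.225679349549452 x [ 1.e-04 -1.e-04 -1.e+00]
[ 26   8 226]
w5 566.5 [[118.0, 89.0], [129.0, 89.0], [126.0, 125.0], [115.0, 123.0]] 
 [[0.5573, 0.3138, 0.122], [0.5566, 0.3036, 0.122], [0.5287, 0.3054, 0.122], [0.5306, 0.3157, 0.122]] [0.5433 0.3096 0.122 ]
   0.0102 -93.5
   0.028 176.3
   0.0105 79.6
   0.0267 -4.2
w6 1787.0 [[176.0, 74.0], [206.0, 74.0], [187.0, 140.0], [170.0, 137.0]] 
 [[0.567, 0.3146, 0.122], [0.5663, 0.291, 0.122], [0.5175, 0.3035, 0.122], [0.5197, 0.3174, 0.122]] [0.5426 0.3066 0.122 ]
   0.0236 -91.6
   0.0503 165.6
   0.0141 81.2
   0.0474 -3.4
(array([0.56103914, 0.30922385, 0.13192173]), [np.float64(4.7), np.float64(4.7)])
(array([0.55520654, 0.27087035, 0.18164953]), [np.float64(3.8), np.float64(3.8)])
(array([0.52411121, 0.29317286, 0.14606265]), [np.float64(5.2), np.float64(5.2)])
(array([0.52544222, 0.31220826, 0.13055815]), [np.float64(5.4), np.float64(5.4)])
```

My saturation window missed the patch (S is about 8). Use a flood fill from inside it instead.

```bash
python3 - <<'E'
import pickle
from h import *
Q=[];C=[];V=[]
for n,s in(("w5",(150,140)),("w6",(205,140))):
    I=cv2.imread(f"pics/{n}.png"); J=cv2.medianBlur(I,3); m=np.zeros((482,642),np.uint8)
    cv2.floodFill(J.copy(),m,s,255,(14,14,14),(14,14,14),4|cv2.FLOODFILL_MASK_ONLY|cv2.FLOODFILL_FIXED_RANGE|(1<<8))
    m=cv2.morphologyEx(m[1:-1,1:-1],cv2.MORPH_OPEN,np.ones((15,15)))
    p,ct,A=blob(m,(0,0,640,480)); hull=cv2.convexHull(ct)[:,0].astype(float)
    q=np.array([hull[np.argmax(hull@np.array(v))] for v in((-1,-1),(1,-1),(1,1),(-1,1))]); c=pickle.load(open(n+".pkl","rb")); Q.append(q);C.append(c)
    w=plane(c,q,.122); print(n,A,q.tolist(),w.mean(0).round(4))
    for i in range(4):
        d=w[(i+1)%4]-w[i]; print("  ",np.linalg.norm(d[:2]).round(4),np.degrees(np.arctan2(d[1],d[0])).round(1))
    cv2.polylines(I,[q.astype(int)],True,(0,0,255),1); V.append(I[30:330,80:480])
for i in range(4): print(tri(C[0],Q[0][i],C[1],Q[1][i]))
cv2.imwrite("pics/p.png",np.hstack(V))
E
```

```text
w5 7624.5 [[119.0, 78.0], [176.0, 71.0], [180.0, 207.0], [126.0, 208.0]] [0.5157 0.2859 0.122 ]
   0.0492 -87.1
   0.1028 -177.0
   0.0486 93.7
   0.1034 3.3
w6 6644.0 [[177.0, 75.0], [219.0, 72.0], [243.0, 212.0], [182.0, 212.0]] [0.5154 0.2905 0.122 ]
   0.0325 -87.4
   0.1047 -167.8
   0.0487 93.4
   0.1039 3.3
(array([0.56627817, 0.31443613, 0.12021832]), [np.float64(0.1), np.float64(0.1)])
(array([ 0.58553007,  0.31996708, -0.01263763]), [np.float64(0.7), np.float64(0.7)])
(array([0.46527844, 0.25935653, 0.12078728]), [np.float64(0.2), np.float64(0.2)])
(array([0.46203258, 0.30854493, 0.11996888]), [np.float64(0.1), np.float64(0.1)])
```

View pics/p.png

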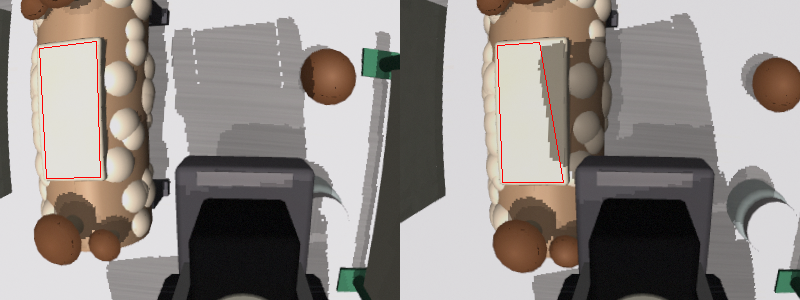

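Patch height from the two wrist views is 0.120 (0.122 stated). The w6 corner caught in shadow is ignored. The fill sits about 3 px inside the true edges, so I'll use the outer corners in w5.

```bash
python3 - <<'E'
import pickle
from h import *
c=pickle.load(open("w5.pkl","rb"))
w=plane(c,[(117,75),(182,68),(186,209),(123,211)],.122); print(w.mean(0))
for i in range(4):
    d=w[(i+1)%4]-w[i]; print("  ",np.linalg.norm(d[:2]).round(4),np.degrees(np.arctan2(d[1],d[0])).round(1))
# held reader relative to TCP (w6): base top far edge + tag
c=pickle.load(open("w6.pkl","rb")); z=.2542-.0496
b=plane(c,[(256,192),(391,192)],z+.03); d=b[0]-b[1]; y=np.degrees(np.arctan2(d[1],d[0]))-90; a=np.radians(y)
print("reader",y,np.linalg.norm(d),b.mean(0)-.048*np.array([np.cos(a),np.sin(a),0]),"tag",plane(c,(322,359),z+.075))
E
```

```text
[0.51590294 0.28482954 0.122     ]
   0.0559 -87.9
   0.1062 -176.9
   0.0568 94.5
   0.1086 2.6
reader 4.214207141718063 0.05638365376433121 [0.45782471 0.19914499 0.2346    ] tag [[0.45565748 0.19963532 0.2796    ]]
```

```bash
python3 -m pendant '[[0.03,[0.005,0.007,0],[0,0,-0.2]],[0.03,[0.015,0.022,0],[0,0,-0.5]],[0.03,[0.03,0.043,0],[0,0,-0.8]],[0.03,[0.045,0.065,0],[0,0,-0.8]],[0.03,[0.055,0.08,0],[0,0,-0.8]],[0.03,[0.06,0.0855,0],[0,0,-0.8]],[0.03,[0.06,0.0855,0],[0,0,-0.8]],[0.03,[0.06,0.0855,-0.01],[0,0,-0.8]],[0.03,[0.06,0.0855,-0.02],[0,0,-0.8]],[0.03,[0.06,0.0855,-0.03],[0,0,-0.8]]]'
python3 -m pendant '[[0.03,[0,0,-0.01],[0,0,0]],[0.03,[0,0,-0.018],[0,0,0]],[0.03,[0,0,-0.025],[0,0,0]],[0.03,[0,0,-0.03],[0,0,0]],[0.03,[0,0,-0.0325],[0,0,0]],[0.03,[0,0,-0.0325],[0,0,0]],[0.03,[0,0,-0.0325],[0,0,0]],[0.03,[0,0,-0.0325],[0,0,0]],[0.03,[0,0,-0.0325],[0,0,0]],[0.03,[0,0,-0.0325],[0,0,0]]]'
python3 snap.py w7
python3 - <<'E'
from plant import r
import cv2,numpy as np
S=r.get_image("scene")[:,:,::-1];D=r.get_image("side")[:,:,::-1]
f=lambda I,x0,y0:cv2.resize(I[y0:y0+150,x0:x0+200],(400,300),interpolation=cv2.INTER_CUBIC)
W=cv2.imread("pics/w7.png")
cv2.imwrite("pics/fin.png",np.vstack([np.hstack([f(S,370,130),f(D,240,290)]),np.hstack([cv2.resize(S,(400,300)),cv2.resize(W,(400,300))])]))
E
```

```text
time_s: 18.45
ee_pos: [0.5152, 0.2836, 0.2231]
tool_rot: [2.19, 0.065, -2.192]
wrist_force: [-0.2, -0.4, -3.6]
opening: 0.0352
time_s: 19.45
ee_pos: [0.5156, 0.2843, 0.1918]
tool_rot: [2.191, 0.066, -2.191]
wrist_force: [-0.8, 0.4, -2.2]
opening: 0.0359
pos [0.5156 0.2843 0.1918] yaw 3.4500248609688526 x [ 3.e-04  0.e+00 -1.e+00]
```

View pics/fin.png

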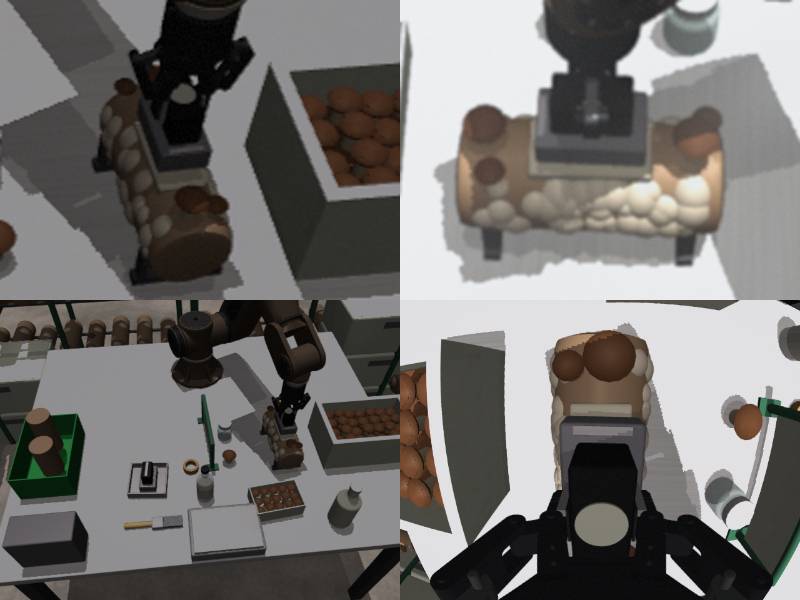

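The reader is over the patch, level and clear of the mushrooms, and the bystanders are in place. One last static reading, then hand in.

```bash
python3 - <<'E'
from plant import r
import numpy as np
o=r.get_obs(); print(o["time_s"],o["ee_pos"].round(4),o["wrist_force"].round(1),o["opening"].round(4),np.abs(o["qvel"]).max().round(4))
if o["opening"]>.033 and np.linalg.norm(o["wrist_force"])<8: r.close_job(); print("closed")
E
```

```text
Traceback (most recent call last):
AttributeError: 'float' object has no attribute 'round'
```

```bash
python3 - <<'E'
from plant import r
import numpy as np
o=r.get_obs(); print(o["time_s"],o["ee_pos"],o["wrist_force"],o["opening"],np.abs(o["qvel"]).max())
if o["opening"]>.033 and np.linalg.norm(o["wrist_force"])<8: r.close_job(); print("closed")
E
```

```text
19.6 [0.51558136 0.28425526 0.19168901] [-0.07759453  0.0167155  -3.12423458] 0.03517396260889461 0.0023846426337394764
the job is handed in; nothing more can be done
closed
```

The job is handed in at 19.6 s of the 67 s allowed. The bar-tag reader is released flat in the reject tray. The round-tag reader is held still and level above the patch, its long side along the block.

**Reject tray:** I lowered the bar reader until the wrist force showed it on the tray floor (from -3.4 N to +1.2 N), then let go. A wrist picture afterwards showed it flat inside the tray.

**Patch:** The underside works out at about 142 mm above the table, so about 20 mm above the patch (its height 122 mm by the text, 120 mm by my wrist views). Position is within about 1 mm of my estimate of the patch middle, and the angle matches the block's measured direction to about 1°. The last reading showed joint speeds of at most 0.002 rad/s, a grip opening of 35 mm and a wrist force of -3.1 N, which is just the reader's weight.

**Clear of the rest:** No contact showed in the force readings taken after each move, and the final pictures show the other things where they were.

**Checks that failed or disagreed:**
- **Fixed cameras:** heights came out up to 8 mm low (tray rim 23 mm instead of 30, patch 117 mm instead of 122), so I relied on the wrist camera and contact.
- **Patch corner:** one corner in the second wrist view was spoiled by a shadow, so I left it out.
- **Scripts:** the first patch colour mask missed, and one print error stopped a script before hand-in. Neither moved the arm.

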